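Rack the hole saws in order of diameter

ROBOT

A 7-joint arm with a two-finger parallel gripper is mounted at the origin on the work surface. World frame = base frame: x ahead of the robot, y to its left, z up, the work surface at z = 0. Lengths are in m, angles in rad, forces in N, time in s.
With the tool pointing down it reaches from about 0.425 to 0.875 m from the base axis. Payload 4.7 kg.
Tool frame: the origin (TCP) lies at the very end of the fingers, on their centre line; the grasp point (between the pads) lies 19 mm behind it; z points along the fingers, y is the direction in which the jaws open and shut (so a half turn about z gives the same grasp; the last joint's range is limited). The gripper opens to 87 mm and grips with 3 to 60 N. Pads are 19 mm wide; open, the fingers measure 117 mm over their backs; the gripper's body (75 mm by 190 mm) begins 51 mm behind the grasp point.
Start: joints at [0.014, 0.321, -0.07, 1.45, 0.023, 1.371, -0.057], TCP at [0.65, -0, 0.192] pointing down, gripper open.
Joint ranges: [-2.86, 2.86], [-0.3, 2.09], [-1.38, 1.24], [0.06, 2.45], [-1.56, 4.7], [0.09, 2.05], [-2.69, 2.69]. Speed limits (rad/s): [2.57, 2.57, 3.14, 3.14, 3.14, 3.14, 3.14].

INTERFACE

Orientations are given as a rotation vector (axis times angle).
In Python, from bench import ctrl gives the robot as it stands. The module is installed in compiled form; this text tells all that it offers.
- The arm moves only by the tool move_arm, never from a script. Its arguments are lists of equal length, an entry for each row: "dp": the shift along the tool's x, y, z in units of 30 mm (1.0 is 30 mm), a list of three; "turn": the turn about the tool's z in units of 5 degrees (1.0 is 5 degrees); "jaw": the opening, from -1 (shut) to 1 (fully open). A call has 1 to 5 rows; each row is the pose to reach, as a shift and turn from the pose commanded when the call began, along the tool's axes at that moment; what a row does not reach only later rows make up. A row lasts 1/10 s, in which the tool goes at most 50 mm and 8.59 degrees, less where a joint would pass 70% of its speed; a pose out of reach is approached as far as the arm can. A call with a gripper value outside its range is refused whole. The fingers move at their own pace and stop on an object; "grip_force" is the grip in N (left out, the last holds). Time passes only in rows, so rows that repeat a pose let the fingers close. It gives the time, the measured TCP pose, the force and the opening at its end, in the units of the state.
- ctrl.get_state(): the state, without advancing time (a new reading comes with each control period).
- ctrl.get_image(name): name is "scene" or "side" or "wrist"; returns the picture (420x560x3 uint8, red, green, blue); there is no depth.
- ctrl.camera_info(name): a dict with "intrinsics" (3x3 intrinsics, pixels), "extrinsics" (4x4, takes a point from world to camera coordinates). Camera axes: x right, y up, looking along -z (the intrinsics and any distortion apply to the point x, -y, -z); pixel columns grow to the right and rows downward; lengths in m; the calibration is good to about 2 mm. A picture is of the moment at which its call begins: read the wrist's pose just before it. camera_info takes no time and is no camera call; for the wrist camera it gives the pose at the moment of the call.
- ctrl.close_job(): hands the job in, once; it reports no verdict.
Trained networks look in the newest picture that a camera, given by its name, has taken for a name from the list of things; names that differ only in an ending like _2 or _b are one class to them, and where a whole thing is asked for, a point or a joint stands for the part that bears it (a point fixed in the world has none). Each returns a list of dicts, best first, with "confidence" (0 to 1); they miss things now and then, are a little off and sometimes report something else, mostly with a low value. They report only what shows in the picture. A call takes as long as a camera call.
- ctrl.look_for(camera, target): "rect" ([centre column, centre row, width, height] in pixels, round what is visible of it).
- ctrl.masks_of(camera, target): "region" (420x560 bool, what is visible of it) and "rect" ([centre column, centre row, width, height] in pixels, round what is visible of it).
The state is a dict: "time": time; "joint_positions": joint angles; "qd": joint speeds; "joint_torque": joint torques, N m; "position": TCP position; "tool_rot": TCP orientation; "ft_force": force on the tool from outside, world axes, zero at the start; "torque": the same for the moment, N m; "grip_width": opening from 0.0 (shut) to 1.0 (fully open).
Only numpy, scipy, OpenCV 4.12 (cv2) and the standard library are available. Lean on these libraries where they do the work, as an engineer would, in place of code of your own. Each camera call takes 0.05 s, during which the arm holds its last target. There are 200 camera calls.

TASK

Put the four loose hole saws away on the marked wooden rack in order of diameter: one standing upright, shank up, centred on each of the four rings, the widest nearest the dark stop block and then ever narrower, the narrowest farthest from the block. Leave all four standing still and released.

Things in the scene. Friction and masses are not known exactly. Their poses are not given: they have to be found in the camera images.
- saw26: Loose steel hole saw, 26 mm in diameter, about 80 g, standing teeth down: a round cup 26 mm across, 38 mm tall; on it a dark collar 21 mm across, 10 mm tall; on that a round vertical shank 11 mm across, 36 mm tall, the natural grip (48 to 84 mm up). Origin: centre of its underside; z up along the shank. The four start on the bench in front of the rack, in any order.
- saw38: Loose steel hole saw, 38 mm in diameter, about 110 g, standing teeth down: a round cup 38 mm across, 38 mm tall; on it a dark collar 21 mm across, 10 mm tall; on that a round vertical shank 11 mm across, 36 mm tall, the natural grip (48 to 84 mm up). Origin: centre of its underside; z up along the shank. The four start on the bench in front of the rack, in any order.
- saw50: Loose steel hole saw, 50 mm in diameter, about 150 g, standing teeth down: a round cup 50 mm across, 38 mm tall; on it a dark collar 21 mm across, 10 mm tall; on that a round vertical shank 11 mm across, 36 mm tall, the natural grip (48 to 84 mm up). Origin: centre of its underside; z up along the shank. The four start on the bench in front of the rack, in any order.
- saw64: Loose steel hole saw, 64 mm in diameter, about 200 g, standing teeth down: a round cup 64 mm across, 38 mm tall; on it a dark collar 21 mm across, 10 mm tall; on that a round vertical shank 11 mm across, 36 mm tall, the natural grip (48 to 84 mm up). Origin: centre of its underside; z up along the shank. The four start on the bench in front of the rack, in any order.
- rack: Light wooden board fixed on the bench, 90 mm deep (its x) by 420 mm long (its y) by 18 mm thick; its top face carries the row of four circles along its centre line. Origin: centre of its underside; z up; y along the row. It may lie turned by up to 0.2 rad.
- mark_a: One of four identical dark rings drawn flat on the rack's top, 69 mm across, 75 mm from the next, in one row along the rack's length. Origin: its centre, on the rack's top face (18 mm above the bench). The letters say nothing of the order: any of the four may be at any place in the row.
- mark_b: One of four identical dark rings drawn flat on the rack's top, 69 mm across, 75 mm from the next, in one row along the rack's length. Origin: its centre, on the rack's top face (18 mm above the bench). The letters say nothing of the order: any of the four may be at any place in the row.
- mark_c: One of four identical dark rings drawn flat on the rack's top, 69 mm across, 75 mm from the next, in one row along the rack's length. Origin: its centre, on the rack's top face (18 mm above the bench). The letters say nothing of the order: any of the four may be at any place in the row.
- mark_d: One of four identical dark rings drawn flat on the rack's top, 69 mm across, 75 mm from the next, in one row along the rack's length. Origin: its centre, on the rack's top face (18 mm above the bench). The letters say nothing of the order: any of the four may be at any place in the row.
- stop: Dark wooden stop block fixed upright across one end of the rack (either end): 90 mm along the rack's x, 22 mm along its y, 50 mm tall above the rack's top. Origin: centre of its underside, on the rack's centre line, 75 mm from the centre of the nearest ring: the rings are 75, 150, 225 and 300 mm from it. The other end has only a small flat metal plate.

How it is judged:
At the end, for the whole second after the job is handed in: The 64, 50, 38 and 26 mm saws stand 75, 150, 225 and 300 mm from the stop block, in that order, on the rack: each within 12 mm of that distance and of the rack's centre line, underside within 4 mm of the rack's top, upright within 0.1 rad, at rest, released (horizontal distance between saw26 and stop between 0.288 and 0.312 m and x of saw26 in the frame of rack between -0.012 and 0.012 m and height (world z) of saw26 between 0.014 and 0.022 m and angle between each of saw26, saw38, saw50, saw64's own z axis and vertical below 0.1 rad and linear speed of each of saw26, saw38, saw50, saw64 below 0.02 m/s and angular speed of each of saw26, saw38, saw50, saw64 below 0.2 rad/s and contact force between each of saw26, saw38, saw50, saw64 and the fingers below 0.05 N and horizontal distance between saw38 and stop between 0.213 and 0.237 m and x of saw38 in the frame of rack between -0.012 and 0.012 m and height (world z) of saw38 between 0.014 and 0.022 m and horizontal distance between saw50 and stop between 0.138 and 0.162 m and x of saw50 in the frame of rack between -0.012 and 0.012 m and height (world z) of saw50 between 0.014 and 0.022 m and horizontal distance between saw64 and stop between 0.063 and 0.087 m and x of saw64 in the frame of rack between -0.012 and 0.012 m and height (world z) of saw64 between 0.014 and 0.022 m); the robot touches nothing.
It also fails if it takes over 106 s, if anything falls off the work surface, if the arm or the gripper's body presses on something with over 40 N, if the wrist force passes 120 N, or if a joint passes its speed limit or range.

## Working session

There is one attempt and no reset: what is moved stays moved. The work goes in short steps, Python scripts to look and compute and a tool call to move; the robot and the scene stay as the last step left them, time stands still between calls to the robot, and variables do not carry over. Pictures are saved under pics/ and viewed, about 12 in all and at most 16, crops included, and the job is handed in when it is done.

Besides the shell and the picture viewer there is one more tool, called after "Request:" by a JSON object that holds its "op" and its "data", one argument or row to a line. move_arm: Moves the arm, as the interface text tells. Its arguments: {"type":"object","properties":{"dp":{"type":"array","items":{"type":"array","items":{"type":"number"}}},"turn":{"type":"array","items":{"type":"number"}},"jaw":{"type":"array","items":{"type":"number"}},"grip_force":{"type":"number"}},"required":["dp","turn","jaw"]}

```bash
mkdir -p pics
cat > h.py <<'E'
import numpy as np, cv2
from bench import ctrl
def ray(cam,u,v,z):
    i=ctrl.camera_info(cam);K=np.array(i["intrinsics"]);E=np.array(i["extrinsics"])
    d=np.linalg.inv(K)@[u,v,1]; d=np.array([d[0],-d[1],-d[2]])
    R=E[:3,:3];c=-R.T@E[:3,3];w=R.T@d
    return c+w*(z-c[2])/w[2]
def proj(cam,p):
    i=ctrl.camera_info(cam);K=np.array(i["intrinsics"]);E=np.array(i["extrinsics"])
    q=E[:3,:3]@np.array(p)+E[:3,3]; q=K@[q[0],-q[1],-q[2]]
    return q[:2]/q[2]
def save(cam,n):
    im=ctrl.get_image(cam); cv2.imwrite(f"pics/{n}.png",im[:,:,::-1]); return im
E
python3 - <<'E'
from h import *
s=ctrl.get_state();print(s)
ims=[save(c,c+"0") for c in ("scene","side","wrist")]
for c in ("scene","side","wrist"):
    i=ctrl.camera_info(c);print(c,i)
    for t in ("saw26","saw38","saw50","saw64","mark_a","stop","rack"):
        for d in ctrl.look_for(c,t)[:5]: print(c,t,np.round(d["rect"],1),round(d["confidence"],2))
E
```

```text
{'time': 0.0, 'joint_positions': array([ 0.01413092,  0.32177893, -0.07008908,  1.45169552,  0.02261004,
        1.37078258, -0.05688605]), 'qd': array([ 1.01648210e-04, -4.31313351e-04, -3.87187480e-06, -8.92461569e-04,
        8.24897670e-04, -8.84091697e-04,  2.27216251e-04]), 'joint_torque': array([-2.58547143e-04, -4.91284704e+01, -4.03903294e-01, -3.12526345e+01,
       -6.40594075e-02,  4.37659642e-02,  1.61017233e-04]), 'position': array([ 6.49384427e-01, -7.44535397e-05,  1.90679917e-01]), 'tool_rot': array([-2.22053530e+00, -2.22058012e+00,  2.20065427e-03]), 'ft_force': array([ 0.06695714, -0.70036683,  0.44660769]), 'torque': array([-0.02539059, -0.01502337,  0.01275068]), 'grip_width': 0.998925755822838}
scene {'intrinsics': array([[380.9353235 ,   0.        , 275.64179252],
       [  0.        , 380.9353235 , 203.47314601],
       [  0.        ,   0.        ,   1.        ]]), 'extrinsics': array([[-0.27326893,  0.96188032,  0.01050478,  0.16060774],
       [-0.53827259, -0.16195496,  0.827063  ,  0.27862212],
       [ 0.79723692,  0.22035619,  0.56201107, -1.23251394],

[... 2821 characters left out ...]
0000e+00,  0.00000000e+00,  0.00000000e+00,
         1.00000000e+00]])}
wrist saw26 [102.6 275.8  24.7  33.5] 0.88
wrist saw26 [76.2 70.5 96.1 74.7] 0.67
wrist saw38 [102.6 275.8  24.7  33.5] 0.88
wrist saw38 [76.2 70.5 96.1 74.7] 0.67
wrist saw50 [102.6 275.8  24.7  33.5] 0.88
wrist saw50 [76.2 70.5 96.1 74.7] 0.67
wrist saw64 [102.6 275.8  24.7  33.5] 0.88
wrist saw64 [76.2 70.5 96.1 74.7] 0.67
wrist mark_a [248.1 265.4  62.2  54. ] 0.91
wrist mark_a [250.8 199.6  65.4  68.3] 0.9
wrist mark_a [244.5 340.1  58.6  24.3] 0.72
wrist mark_a [256.1 126.8  68.5  74. ] 0.69
wrist stop [257.1  39.8 114.5  47.4] 0.96
wrist rack [256.5 196.9 103.  361.5] 0.85
wrist rack [141.6 377.4   9.7   8.2] 0.24
```

```bash
python3 -c "
import cv2
a=cv2.imread('pics/scene0.png');b=cv2.imread('pics/side0.png')
print(a.shape)"
```

```text
(420, 560, 3)
```

View pics/scene0.png

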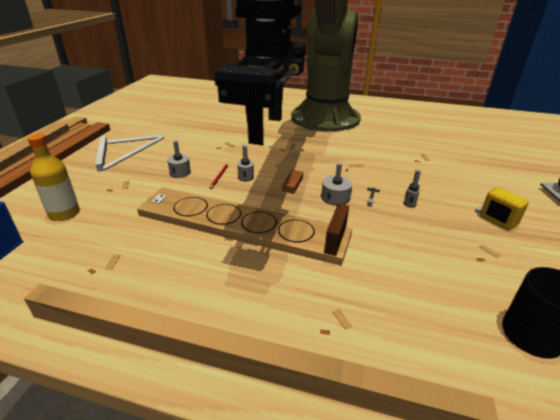

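View pics/side0.png

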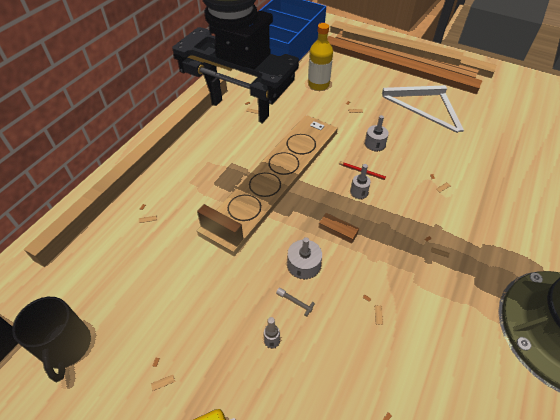

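View pics/wrist0.png

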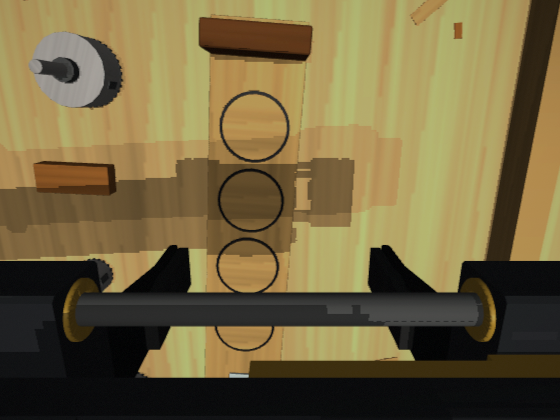

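The scene view shows rack rings at (191,207), (224,215), (260,223), (297,231), with the stop at the right end (338,230). In the side view the saws are 26 at (270,333), 64 at (303,258), 38 at (360,181) and 50 at (376,134). In the wrist view the stop is at the top, toward +y. Next I'll fit positions by silhouette.

```bash
cat >> h.py <<'E'
from scipy.optimize import minimize
def disc(x,y,z,d):
    t=np.linspace(0,2*np.pi,24,endpoint=False)
    return np.c_[x+d/2*np.cos(t),y+d/2*np.sin(t),np.full(24,z)]
S=8
def sil(cam,x,y,d,r,z0=0):
    m=np.zeros((60*S,60*S),np.uint8)
    for a,b,w in ((0,.038,d),(.038,.048,.021),(.048,.084,.011)):
        p=np.array([proj(cam,q) for q in np.r_[disc(x,y,z0+a,w),disc(x,y,z0+b,w)]])
        h=cv2.convexHull(((p-r+.5)*S).astype(np.int32)); cv2.fillConvexPoly(m,h,1)
    return cv2.resize(m.astype(np.float32),(60,60),interpolation=cv2.INTER_AREA)
def fit(cams,masks,d,x0,z0=0):
    o=[]
    for c,m in zip(cams,masks):
        v,u=np.nonzero(m); r=np.array([int(u.mean())-30,int(v.mean())-30])
        M=np.pad(m,60)[r[1]+60:r[1]+120,r[0]+60:r[0]+120].astype(float); o.append((c,M,r))
    def f(p):
        return sum(np.abs(sil(c,p[0],p[1],d,r,z0)-M).sum()/M.sum() for c,M,r in o)
    s=np.array([[0,0],[.008,0],[0,.008]])+x0
    q=minimize(f,x0,method="Nelder-Mead",options=dict(initial_simplex=s,xatol=2e-4,fatol=1e-3,maxiter=60))
    return q.x,q.fun
def near(l,x,y):
    l=[m for m in l if np.hypot(m["rect"][0]-x,m["rect"][1]-y)<15]
    return l[0]["region"] if l else None
E
python3 - <<'E'
from h import *
ctrl.get_image("scene");ctrl.get_image("side");ctrl.get_image("wrist")
ms={c:ctrl.masks_of(c,"saw26") for c in("scene","side")}
for d,sd,sc in((26,(269,333),(413,190)),(64,(303,260),(335,183)),(38,(360,181),(246,165)),(50,(376,134),(178,159))):
    g=ray("side",sd[0],sd[1]+5,.025)[:2]
    a=[near(ms["side"],*sd),near(ms["scene"],*sc)]
    for cs in (["side"],["scene"],["side","scene"]):
        mm=[a[["side","scene"].index(c)] for c in cs]
        if all(m is not None for m in mm): print(d,cs,[( np.round(p,4),round(e,3)) for p,e in [fit(cs,mm,d/1e3,g)]])
for c in("scene","side","wrist"):
    l=ctrl.masks_of(c,"mark_a"); 
    P=[]
    for m in l:
        k=cv2.convexHull(np.argwhere(m["region"])[:,::-1].astype(np.int32))
        P.append(np.array([ray(c,u,v,.018)[:2] for u,v in k[:,0]]))
    for m,p in zip(l,P):
        (cx,cy),r=cv2.minEnclosingCircle((p*1000).astype(np.float32)); print(c,"ring",round(cx,1),round(cy,1),"r",round(r,1),round(m["confidence"],2))
    for m in ctrl.masks_of(c,"stop")[:1]: print(c,"stop",ray(c,*m["rect"][:2],.05))
E
```

```text
Traceback (most recent call last):
  File "h.py", line 33, in fit
    q=minimize(f,x0,method="Nelder-Mead",options=dict(initial_simplex=s,xatol=2e-4,fatol=1e-3,maxiter=60))
  File "h.py", line 31, in f
    return sum(np.abs(sil(c,p[0],p[1],d,r,z0)-M).sum()/M.sum() for c,M,r in o)
  File "h.py", line 31, in <genexpr>
    return sum(np.abs(sil(c,p[0],p[1],d,r,z0)-M).sum()/M.sum() for c,M,r in o)
                      ~~~^^^^^^^^^^^^^^^^^^^^
  File "h.py", line 22, in sil
    p=np.array([proj(cam,q) for q in np.r_[disc(x,y,z0+a,w),disc(x,y,z0+b,w)]])
                ~~~~^^^^^^^
  File "h.py", line 9, in proj
    i=ctrl.camera_info(cam);K=np.array(i["intrinsics"]);E=np.array(i["extrinsics"])
ValueError: time passes only in moves, steps and waits
```

```bash
sed -i 's/^from bench import ctrl/from bench import ctrl\nimport functools\n@functools.cache\ndef info(c): return ctrl.camera_info(c)/; s/i=ctrl.camera_info(cam)/i=info(cam)/' h.py
cat > m.py <<'E'
from h import *
ctrl.get_image("scene");ctrl.get_image("side");ctrl.get_image("wrist")
ms={c:ctrl.masks_of(c,"saw26") for c in("scene","side")}
for d,sd,sc in((26,(269,333),(413,190)),(64,(303,260),(335,183)),(38,(360,181),(246,165)),(50,(376,134),(178,159))):
    g=ray("side",sd[0],sd[1]+5,.025)[:2]
    a=[near(ms["side"],*sd),near(ms["scene"],*sc)]
    for cs in (["side"],["scene"],["side","scene"]):
        mm=[a[["side","scene"].index(c)] for c in cs]
        if all(m is not None for m in mm): print(d,cs,[( np.round(p,4),round(e,3)) for p,e in [fit(cs,mm,d/1e3,g)]])
for c in("scene","side","wrist"):
    l=ctrl.masks_of(c,"mark_a"); 
    P=[]
    for m in l:
        k=cv2.convexHull(np.argwhere(m["region"])[:,::-1].astype(np.int32))
        P.append(np.array([ray(c,u,v,.018)[:2] for u,v in k[:,0]]))
    for m,p in zip(l,P):
        (cx,cy),r=cv2.minEnclosingCircle((p*1000).astype(np.float32)); print(c,"ring",round(cx,1),round(cy,1),"r",round(r,1),round(m["confidence"],2))
    for m in ctrl.masks_of(c,"stop")[:1]: print(c,"stop",ray(c,*m["rect"][:2],.05))
E
python3 m.py
```

```text
26 ['side'] [(array([0.4425, 0.2592]), np.float64(0.088))]
26 ['scene'] [(array([0.4412, 0.2587]), np.float64(0.142))]
26 ['side', 'scene'] [(array([0.4424, 0.2589]), np.float64(0.238))]
64 ['side'] [(array([0.4625, 0.1008]), np.float64(0.056))]
64 ['scene'] [(array([0.4604, 0.1004]), np.float64(0.053))]
64 ['side', 'scene'] [(array([0.4619, 0.1009]), np.float64(0.117))]
38 ['side'] [(array([ 0.4383, -0.1178]), np.float64(0.079))]
38 ['scene'] [(array([ 0.4384, -0.1176]), np.float64(0.064))]
38 ['side', 'scene'] [(array([ 0.4383, -0.1174]), np.float64(0.143))]
50 ['side'] [(array([ 0.4622, -0.2791]), np.float64(0.08))]
scene ring 624.2 48.5 r 34.0 0.91
scene ring 613.4 -101.9 r 34.1 0.84
scene ring 618.1 -25.6 r 36.0 0.82
scene ring 610.8 -176.6 r 37.2 0.79
scene stop [0.64139614 0.12277552 0.05      ]
side ring 609.9 -175.6 r 35.6 0.94
side ring 615.1 -99.7 r 34.4 0.76
side ring 621.1 -26.3 r 36.5 0.68
side ring 626.7 50.3 r 34.4 0.62
side ring 445.8 251.7 r 26.0 0.59
side stop [0.62876429 0.12663517 0.05      ]
wrist ring 618.9 -24.1 r 34.3 0.87
wrist ring 613.1 -98.5 r 34.5 0.82
wrist ring 607.5 -177.6 r 33.1 0.79
wrist ring 624.0 50.5 r 35.0 0.61
wrist stop [0.62900989 0.12478613 0.05      ]
```

Request:
{"op": "move_arm", "data": {
  "dp": [
    [3.36,-6.25,0],
    [3.36,-6.25,0],
    [3.36,-6.25,0],
    [3.36,-6.25,0],
    [3.36,-6.25,0]
  ],
  "turn": [0,0,0,0,0],
  "jaw": [1,1,1,1,1],
  "grip_force": 25
}}

```text
time: 2.5
position: [0.4585, 0.1039, 0.192]
tool_rot: [-2.215, -2.227, 0.0]
ft_force: [0.5, 0.7, 0.7]
grip_width: 0.997
```

Request:
{"op": "move_arm", "data": {
  "dp": [
    [0,0,0],
    [0,0,0],
    [0,0,0],
    [0,0,0]
  ],
  "turn": [0,0,0,0],
  "jaw": [1,1,1,1]
}}

```text
time: 2.9
position: [0.4635, 0.0998, 0.1915]
tool_rot: [-2.224, -2.219, 0.0]
ft_force: [0.2, 0.3, 0.2]
grip_width: 1.0
```

Request:
{"op": "move_arm", "data": {
  "dp": [
    [0.0,-0.03,1.5],
    [0.0,-0.03,2.8],
    [0.0,-0.03,3.9],
    [0.0,-0.03,4.6],
    [0.0,-0.03,4.6]
  ],
  "turn": [0,0,0,0,0],
  "jaw": [1,1,1,1,1]
}}

```text
time: 3.4
position: [0.4592, 0.0995, 0.0504]
tool_rot: [-2.22, -2.217, 0.009]
ft_force: [-0.5, -0.1, -0.0]
grip_width: 1.0
```

Request:
{"op": "move_arm", "data": {
  "dp": [
    [0,0,0],
    [0,0,0],
    [0,0,0]
  ],
  "turn": [0,0,0],
  "jaw": [1,1,1]
}}

```text
time: 3.7
position: [0.4631, 0.101, 0.0553]
tool_rot: [2.221, 2.22, 0.004]
ft_force: [0.4, 0.6, 0.0]
grip_width: 1.0
```

Run:
```python
from h import *
im=[save(c,c+"1") for c in("side","wrist")]
cv2.imwrite("pics/c1.png",np.hstack([cv2.resize(im[0][180:330,220:380],(400,375)),cv2.resize(im[1],(400,375))])[:,:,::-1])
print(ctrl.get_state()["position"])
```

```text
[0.46256091 0.10093449 0.05489322]
```

View pics/c1.png

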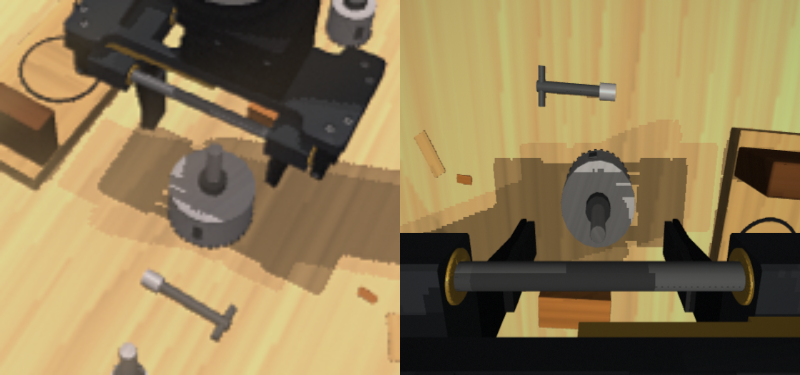

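Run:
```python
from h import *
p=ctrl.get_state()["position"];print(p)
for c in("side","wrist"):
  for z in(.055,.084):
    print(c,z,proj(c,[p[0],p[1],z]),proj(c,[.4619,.1009,z]))
  for dx in(-.0435,.0435): print(proj(c,[p[0]+dx,p[1],.055]))
m=ctrl.masks_of("side","saw64")
for q in m: print(q["rect"],q["confidence"])
r=near(m,303,260)
if r is not None: print(fit(["side"],[r],.064,[.4619,.1009]))
```

```text
[0.46256091 0.10093449 0.05489322]
side 0.055 [304.56360213 248.24032415] [304.89941808 248.37474036]
side 0.084 [305.33213409 239.20393268] [305.67829876 239.34038578]
[326.44762794 258.17745336]
[283.37087312 238.61709996]
wrist 0.055 [281.25278136 242.75246958] [280.07660012 242.81199008]
wrist 0.084 [281.72963932 265.42029521] [280.36949364 265.48801034]
[203.80953612 242.91100265]
[358.64257539 242.59404592]
[303.8, 258.4, 39.6, 37.1] 0.8
[359.7, 181.9, 19.6, 33.3] 0.78
[375.6, 132.1, 27.5, 35.0] 0.74
[269.2, 332.2, 13.5, 33.7] 0.59
(array([0.46226298, 0.10083515]), np.float64(0.03634391476274165))
```

Run:
```python
import cv2,numpy as np
a=cv2.imread("pics/side1.png")[210:280,250:350];b=cv2.imread("pics/wrist1.png")[200:340,120:440]
a=cv2.resize(a,(400,280),interpolation=2);b=cv2.resize(b,(640,280),interpolation=2)
g=lambda i:(255*(i/255.)**.5).astype(np.uint8)
a=cv2.copyMakeBorder(a,0,0,0,240,0);cv2.imwrite("pics/c2.png",g(np.vstack([a,b])))
```

```text
(no output)
```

View pics/c2.png

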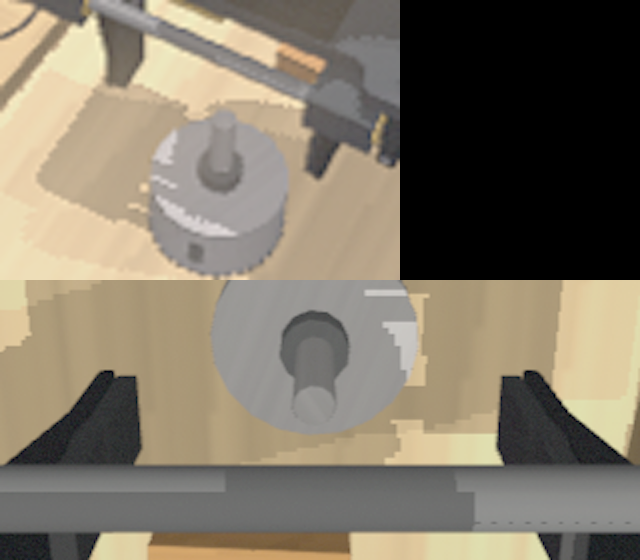

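Request:
{"op": "move_arm", "data": {
  "dp": [
    [0,0,0],
    [0,0,0],
    [0,0,0],
    [0,0,0],
    [0,0,0]
  ],
  "turn": [0,0,0,0,0],
  "jaw": [-0.3,-0.3,-0.3,-0.3,-0.3]
}}

```text
time: 4.35
position: [0.4616, 0.1008, 0.0537]
tool_rot: [2.221, 2.221, -0.0]
ft_force: [0.4, 0.8, -0.8]
grip_width: 0.63
```

Run:
```python
from h import *
im=[save(c,c+"2") for c in("side","wrist")]
s=ctrl.get_state();p=s["position"];print(p,s["grip_width"])
for c in("side","wrist"):
  for dx in(-.015,.015): print(c,proj(c,[p[0]+dx,p[1],p[2]]))
a=im[0][200:290,240:360,::-1];b=im[1][200:340,120:440,::-1]
a=cv2.resize(a,(400,300),interpolation=2);b=cv2.resize(b,(640,280),interpolation=2)
a=cv2.copyMakeBorder(a,0,0,0,240,0);cv2.imwrite("pics/c3.png",(255*(np.vstack([a,b])/255.)**.5).astype(np.uint8))
```

```text
[0.46159129 0.10076523 0.05371607] 0.5407026767454443
side [312.51331472 252.16619588]
side [297.67306961 245.42404148]
wrist [254.53638891 242.70676674]
wrist [307.90006032 242.64706558]
```

View pics/c3.png

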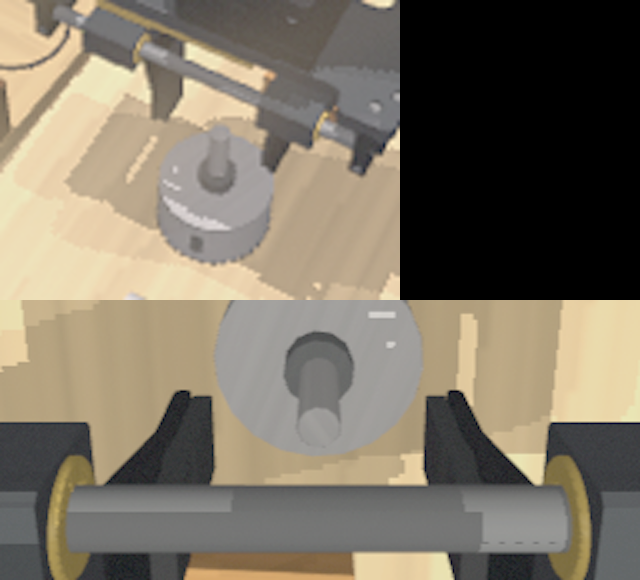

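The views disagree with the reported TCP: both cameras put the fingertips about 28 mm higher than reported. I'll test this with a gentle close 8 mm lower. A width near 0.24 would mean the collar (report right), and about 0.126 the shank (images right).

Request:
{"op": "move_arm", "data": {
  "dp": [
    [0,0,0.27],
    [0,0,0.27],
    [0,0,0.27],
    [0,0,0.27],
    [0,0,0.27]
  ],
  "turn": [0,0,0,0,0],
  "jaw": [-0.3,-0.3,-0.3,-1,-1],
  "grip_force": 5
}}

```text
time: 4.95
position: [0.4618, 0.1008, 0.0457]
tool_rot: [2.221, 2.221, 0.0]
ft_force: [-0.1, -0.1, -0.1]
grip_width: 0.247
```

Request:
{"op": "move_arm", "data": {
  "dp": [
    [0,0,0],
    [0,0,0],
    [0,0,0],
    [0,0,0],
    [0,0,0]
  ],
  "turn": [0,0,0,0,0],
  "jaw": [-1,-1,-1,-1,-1]
}}

```text
time: 5.45
position: [0.4616, 0.1008, 0.0458]
tool_rot: [2.221, 2.221, 0.0]
ft_force: [0.4, 0.3, 0.9]
grip_width: 0.123
```

Run:
```python
from h import *
im=[save(c,c+"3") for c in("side","wrist")]
s=ctrl.get_state();p=s["position"];print(p,s["grip_width"],s["ft_force"])
a=im[0][200:290,240:360,::-1];b=im[1][200:340,120:440,::-1]
a=cv2.resize(a,(400,300),interpolation=2);b=cv2.resize(b,(640,280),interpolation=2)
a=cv2.copyMakeBorder(a,0,0,0,240,0);cv2.imwrite("pics/c4.png",(255*(np.vstack([a,b])/255.)**.5).astype(np.uint8))
```

```text
[0.46161559 0.10077846 0.04575112] 0.11892174555913909 [-1.56045934 -0.44338782  1.14170239]
```

View pics/c4.png

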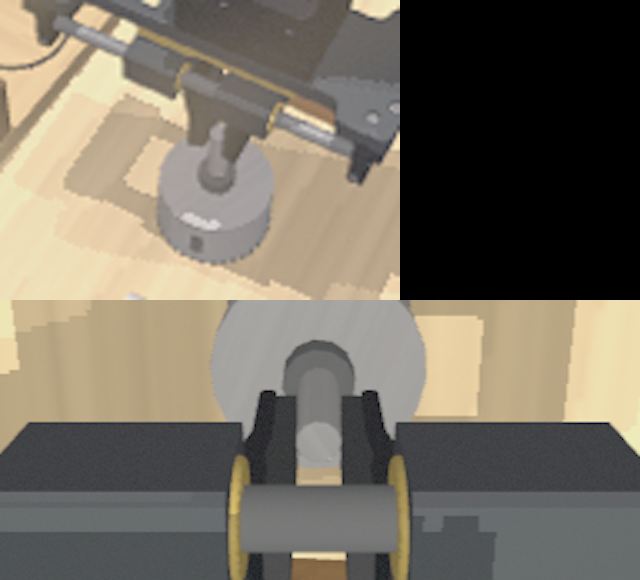

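The width is 0.12, so the pads are on the shank and the images are right: the true tip is well above the reading. I'll open, go 18 mm lower and regrip.

Request:
{"op": "move_arm", "data": {
  "dp": [
    [0,0,0],
    [0,0,0],
    [0,0,0.2],
    [0,0,0.4],
    [0,0,0.6]
  ],
  "turn": [0,0,0,0,0],
  "jaw": [-0.2,-0.2,-0.2,-0.2,-0.2]
}}

```text
time: 6.05
position: [0.4613, 0.1007, 0.0269]
tool_rot: [-2.221, -2.221, 0.001]
ft_force: [-1.1, -0.7, -0.2]
grip_width: 0.384
```

Request:
{"op": "move_arm", "data": {
  "dp": [
    [0,0,0],
    [0,0,0],
    [0,0,0],
    [0,0,0],
    [0,0,0]
  ],
  "turn": [0,0,0,0,0],
  "jaw": [-1,-1,-1,-1,-1]
}}

```text
time: 6.55
position: [0.4618, 0.1008, 0.0278]
tool_rot: [2.221, 2.221, 0.001]
ft_force: [-0.4, 0.2, -0.1]
grip_width: 0.126
```

Run:
```python
from h import *
im=[save(c,c+"4") for c in("side","wrist")]
s=ctrl.get_state();p=s["position"];print(p,s["grip_width"],s["ft_force"])
a=im[0][200:290,240:360,::-1];b=im[1][200:340,120:440,::-1]
a=cv2.resize(a,(400,300),interpolation=2);b=cv2.resize(b,(640,280),interpolation=2)
a=cv2.copyMakeBorder(a,0,0,0,240,0);cv2.imwrite("pics/c5.png",(255*(np.vstack([a,b])/255.)**.5).astype(np.uint8))
```

```text
[0.46178271 0.10081749 0.02782491] 0.1259777923612728 [ 0.56473074 -1.12331323  0.77492042]
```

View pics/c5.png

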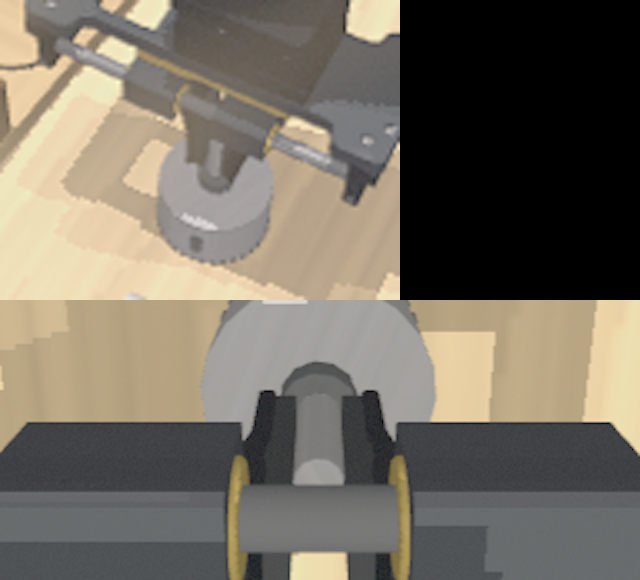

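Request:
{"op": "move_arm", "data": {
  "dp": [
    [0,0,0],
    [0,0,-0.6],
    [0,0,-1.8],
    [0,0,-3.0],
    [0,0,-3.7]
  ],
  "turn": [0,0,0,0,0],
  "jaw": [-1,-1,-1,-1,-1],
  "grip_force": 30
}}

```text
time: 7.15
position: [0.4626, 0.101, 0.1412]
tool_rot: [2.22, 2.22, 0.004]
ft_force: [0.7, 0.1, -1.0]
grip_width: 0.111
```

Request:
{"op": "move_arm", "data": {
  "dp": [
    [-0.3,1.2,0],
    [-0.7,2.4,0],
    [-1.1,3.6,0],
    [-1.5,4.7,0],
    [-1.71,5.43,0]
  ],
  "turn": [0,0,0,0,0],
  "jaw": [-1,-1,-1,-1,-1]
}}

```text
time: 7.65
position: [0.6262, 0.0474, 0.1377]
tool_rot: [2.223, 2.219, -0.002]
ft_force: [0.1, 0.0, -1.2]
grip_width: 0.116
```

Request:
{"op": "move_arm", "data": {
  "dp": [
    [0,0,0],
    [0,0,0],
    [0,0,0],
    [0,0,0],
    [0,0,0]
  ],
  "turn": [0,0,0,0,0],
  "jaw": [-1,-1,-1,-1,-1]
}}

```text
time: 8.15
position: [0.624, 0.0499, 0.139]
tool_rot: [2.22, 2.222, 0.0]
ft_force: [0.8, -0.2, -1.2]
grip_width: 0.116
```

Run:
```python
from h import *
s=ctrl.get_state();p=s["position"];print(p,s["grip_width"],s["ft_force"])
im=save("side","side5")
cv2.imwrite("pics/c6.png",cv2.resize(im[120:300,150:410,::-1],(520,360)))
```

```text
[0.62399361 0.04992811 0.13902337] 0.11557004851459157 [ 0.78408627 -0.2112978  -1.22659246]
```

View pics/c6.png

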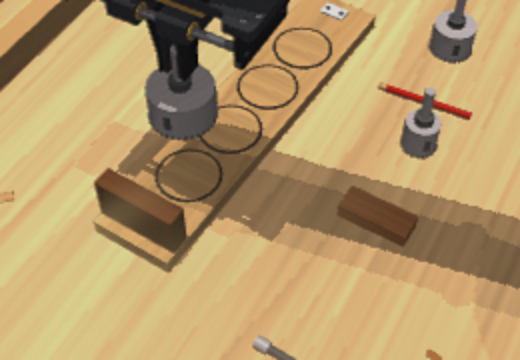

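Request:
{"op": "move_arm", "data": {
  "dp": [
    [0,0,0.9],
    [0,0,1.8],
    [0,0,2.5],
    [0,0,2.85],
    [0,0,3.0]
  ],
  "turn": [0,0,0,0,0],
  "jaw": [-1,-1,-1,-1,-1]
}}

```text
time: 8.7
position: [0.6238, 0.0495, 0.0477]
tool_rot: [-2.221, -2.221, 0.002]
ft_force: [-0.3, 0.2, -0.9]
grip_width: 0.115
```

Request:
{"op": "move_arm", "data": {
  "dp": [
    [0,0,0],
    [0,0,0],
    [0,0,0.03],
    [0,0,0.06]
  ],
  "turn": [0,0,0,0],
  "jaw": [-1,-1,-1,-1]
}}

```text
time: 9.1
position: [0.6252, 0.0495, 0.0478]
tool_rot: [2.221, 2.221, 0.002]
ft_force: [-0.0, 0.0, -1.8]
grip_width: 0.117
```

```bash
cat > chk.py <<'E'
from h import *
import sys
d=int(sys.argv[1])/1e3;g=[float(v) for v in sys.argv[2:4]];z0=float(sys.argv[4])
s=ctrl.get_state();print(s["position"],s["grip_width"],s["ft_force"])
for c in("side","scene"):
    ctrl.get_image(c)
    u=proj(c,g+[z0+.035]); m=near(ctrl.masks_of(c,"saw64"),*u)
    if m is not None:
        for z in (z0,z0+.004): print(c,z,fit([c],[m],d,g,z))
E
python3 chk.py 64 .6246 .0495 .018
```

```text
[0.62518353 0.04953467 0.0478107 ] 0.11707666833515562 [-0.02706285  0.03550376 -1.77177669]
side 0.018 (array([0.6260694 , 0.04937501]), np.float64(0.22693014705882353))
side 0.022 (array([0.62373462, 0.0524922 ]), np.float64(0.23683823529411765))
scene 0.018 (array([0.62289815, 0.04899974]), np.float64(0.14192351598173517))
scene 0.022 (array([0.62784675, 0.05006473]), np.float64(0.14559075342465752))
```

Request:
{"op": "move_arm", "data": {
  "dp": [
    [0,0,0.04],
    [0,0,0.04],
    [0,0,0.04],
    [0,0,0.04],
    [0,0,0.04]
  ],
  "turn": [0,0,0,0,0],
  "jaw": [-1,-1,-0.2,-0.2,-0.2]
}}

```text
time: 9.8
position: [0.6247, 0.0495, 0.0458]
tool_rot: [2.221, 2.221, 0.0]
ft_force: [0.0, -0.1, 0.7]
grip_width: 0.303
```

Request:
{"op": "move_arm", "data": {
  "dp": [
    [0,0,0],
    [0,0,-0.5],
    [0,0,-1.5],
    [0,0,-2.7],
    [0,0,-3.2]
  ],
  "turn": [0,0,0,0,0],
  "jaw": [-0.2,-0.2,-0.2,-0.2,-0.2]
}}

```text
time: 10.3
position: [0.6269, 0.0498, 0.1468]
tool_rot: [2.218, 2.218, 0.008]
ft_force: [0.0, 0.3, 0.9]
grip_width: 0.399
```

```bash
python3 chk.py 64 .6246 .0495 .018; python3 chk.py 50 .4622 -.2791 0
```

```text
[0.62685361 0.04978264 0.14680957] 0.39901882486232076 [0.00546087 0.28236961 0.9434865 ]
side 0.018 (array([0.62526689, 0.049634  ]), np.float64(0.061611675126903555))
side 0.022 (array([0.62341198, 0.05200188]), np.float64(0.06933692893401015))
scene 0.018 (array([0.62360814, 0.049054  ]), np.float64(0.04439443535188216))
scene 0.022 (array([0.62830519, 0.05014904]), np.float64(0.04610781505728314))
[0.62409306 0.0494185  0.14114729] 0.3971614394608065 [-0.12630194 -0.72692745 -0.77723921]
side 0.0 (array([ 0.46221142, -0.2783271 ]), np.float64(0.09416906130268199))
side 0.004 (array([ 0.46125968, -0.2741693 ]), np.float64(0.10425646551724138))
scene 0.0 (array([ 0.46045412, -0.27945179]), np.float64(0.06529936014625229))
scene 0.004 (array([ 0.46664257, -0.27544241]), np.float64(0.06864145338208409))
```

Request:
{"op": "move_arm", "data": {
  "dp": [
    [-1.3,-0.6,0],
    [-2.6,-1.2,0],
    [-3.9,-1.8,0],
    [-5.0,-2.4,0],
    [-5.5,-2.7,0]
  ],
  "turn": [0,0,0,0,0],
  "jaw": [0,0,0,0,0]
}}

```text
time: 11.2
position: [0.5409, -0.1201, 0.1406]
tool_rot: [-2.227, -2.215, 0.004]
ft_force: [-0.2, -0.6, 0.1]
grip_width: 0.499
```

Request:
{"op": "move_arm", "data": {
  "dp": [
    [-1.4,-0.7,0],
    [-2.8,-1.4,0],
    [-4.2,-2.1,0],
    [-5.45,-2.73,0],
    [-5.45,-2.73,0]
  ],
  "turn": [0,0,0,0,0],
  "jaw": [0,0,0,0,0]
}}

```text
time: 11.7
position: [0.4568, -0.286, 0.1409]
tool_rot: [-2.233, -2.209, 0.006]
ft_force: [-0.2, 0.3, 0.4]
grip_width: 0.499
```

Request:
{"op": "move_arm", "data": {
  "dp": [
    [0,0,0],
    [0,0,0],
    [0,0,0],
    [0,0,0]
  ],
  "turn": [0,0,0,0],
  "jaw": [0,0,0,0]
}}

```text
time: 12.1
position: [0.4623, -0.2778, 0.1415]
tool_rot: [-2.219, -2.224, -0.0]
ft_force: [0.4, -0.9, 0.1]
grip_width: 0.502
```

Request:
{"op": "move_arm", "data": {
  "dp": [
    [-0.02,-0.02,1.2],
    [-0.02,-0.02,2.3],
    [-0.02,-0.02,3.2],
    [-0.02,-0.02,3.6],
    [-0.02,-0.02,3.78]
  ],
  "turn": [0,0,0,0,0],
  "jaw": [0,0,0,0,0]
}}

```text
time: 12.6
position: [0.4607, -0.2788, 0.0272]
tool_rot: [-2.219, -2.221, 0.001]
ft_force: [-0.1, -0.3, -0.3]
grip_width: 0.506
```

Request:
{"op": "move_arm", "data": {
  "dp": [
    [0,0,0],
    [0,0,0],
    [0,0,0],
    [0,0,0],
    [0,0,0]
  ],
  "turn": [0,0,0,0,0],
  "jaw": [0,0,-1,-1,-1]
}}

```text
time: 13.1
position: [0.4614, -0.2799, 0.0289]
tool_rot: [2.221, 2.22, 0.001]
ft_force: [0.0, 0.7, -0.3]
grip_width: 0.311
```

Request:
{"op": "move_arm", "data": {
  "dp": [
    [0,0,0],
    [0,0,0],
    [0,0,0],
    [0,0,0],
    [0,0,0]
  ],
  "turn": [0,0,0,0,0],
  "jaw": [-1,-1,-1,-1,-1]
}}

```text
time: 13.6
position: [0.4611, -0.2797, 0.0283]
tool_rot: [2.221, 2.221, 0.0]
ft_force: [0.2, 0.7, 0.5]
grip_width: 0.115
```

```bash
python3 chk.py 50 .4615 -.279 0
```

```text
[ 0.46111189 -0.27965044  0.02829191] 0.11478664781208076 [0.23452884 0.66694739 0.45681318]
side 0.0 (array([ 0.4624245 , -0.27826749]), np.float64(0.09322133458646617))
side 0.004 (array([ 0.46145548, -0.27406343]), np.float64(0.0956296992481203))
scene 0.0 (array([ 0.45994629, -0.27993221]), np.float64(0.1888659381663113))
scene 0.004 (array([ 0.46651735, -0.27576751]), np.float64(0.19799440298507462))
```

Request:
{"op": "move_arm", "data": {
  "dp": [
    [0,0,0],
    [0,0,-0.6],
    [0,0,-1.8],
    [0,0,-3.0],
    [0,0,-3.7]
  ],
  "turn": [0,0,0,0,0],
  "jaw": [-1,-1,-1,-1,-1]
}}

```text
time: 14.3
position: [0.4617, -0.2802, 0.1418]
tool_rot: [2.22, 2.219, 0.001]
ft_force: [0.6, -0.4, -1.9]
grip_width: 0.114
```

Request:
{"op": "move_arm", "data": {
  "dp": [
    [1.0,0.6,0],
    [2.1,1.3,0],
    [3.2,2.0,0],
    [4.2,2.6,0],
    [4.24,2.64,0]
  ],
  "turn": [0,0,0,0,0],
  "jaw": [-1,-1,-1,-1,-1]
}}

```text
time: 14.8
position: [0.5423, -0.1455, 0.1386]
tool_rot: [-2.21, -2.229, -0.004]
ft_force: [-0.7, 0.3, -1.7]
grip_width: 0.113
```

Request:
{"op": "move_arm", "data": {
  "dp": [
    [1.0,0.6,0],
    [2.1,1.3,0],
    [3.2,2.0,0],
    [4.0,2.5,0],
    [4.24,2.64,0]
  ],
  "turn": [0,0,0,0,0],
  "jaw": [-1,-1,-1,-1,-1]
}}

```text
time: 15.3
position: [0.6201, -0.021, 0.1384]
tool_rot: [-2.215, -2.225, -0.001]
ft_force: [-0.4, -0.2, -1.8]
grip_width: 0.118
```

Request:
{"op": "move_arm", "data": {
  "dp": [
    [0,0,0],
    [0,0,0],
    [0,0,0],
    [0,0,0],
    [0,0,0]
  ],
  "turn": [0,0,0,0,0],
  "jaw": [-1,-1,-1,-1,-1]
}}

```text
time: 15.8
position: [0.6192, -0.0264, 0.1395]
tool_rot: [2.223, 2.219, -0.0]
ft_force: [-0.3, 0.4, -1.2]
grip_width: 0.113
```

```bash
python3 chk.py 50 .6195 -.0253 .110
```

```text
[ 0.6191611  -0.02636197  0.13945543] 0.11259052986070249 [-0.34222511  0.42513132 -1.20880719]
side 0.11 (array([ 0.62128746, -0.0259095 ]), np.float64(0.14572251773049646))
side 0.114 (array([ 0.61936925, -0.02227471]), np.float64(0.16052748226950356))
scene 0.11 (array([ 0.61672719, -0.0252736 ]), np.float64(0.15091507523148148))
scene 0.114 (array([ 0.62293296, -0.02332331]), np.float64(0.15022786458333334))
```

Request:
{"op": "move_arm", "data": {
  "dp": [
    [0.02,0,0.9],
    [0.02,0,1.8],
    [0.02,0,2.5],
    [0.02,0,2.9],
    [0.02,0,3.05]
  ],
  "turn": [0,0,0,0,0],
  "jaw": [-1,-1,-1,-1,-1]
}}

```text
time: 16.5
position: [0.6185, -0.0246, 0.0464]
tool_rot: [-2.22, -2.22, 0.002]
ft_force: [-0.8, -1.0, -0.5]
grip_width: 0.114
```

Request:
{"op": "move_arm", "data": {
  "dp": [
    [0,0,0],
    [0,0,0],
    [0,0,0.03],
    [0,0,0.05],
    [0,0,0.05]
  ],
  "turn": [0,0,0,0,0],
  "jaw": [-1,-1,-1,-1,-1]
}}

```text
time: 17.0
position: [0.6196, -0.0246, 0.0467]
tool_rot: [2.221, 2.221, 0.001]
ft_force: [-0.8, -1.2, -1.9]
grip_width: 0.117
```

Request:
{"op": "move_arm", "data": {
  "dp": [
    [0,0,0],
    [0,0,0],
    [0,0,0],
    [0,0,0],
    [0,0,0]
  ],
  "turn": [0,0,0,0,0],
  "jaw": [-0.2,-0.2,-0.2,-0.2,-0.2]
}}

```text
time: 17.5
position: [0.6195, -0.0246, 0.0464]
tool_rot: [2.221, 2.221, 0.0]
ft_force: [0.1, -1.0, 0.6]
grip_width: 0.392
```

Request:
{"op": "move_arm", "data": {
  "dp": [
    [0,0,0],
    [0,0,-0.5],
    [0,0,-1.5],
    [0,0,-2.7],
    [0,0,-3.1]
  ],
  "turn": [0,0,0,0,0],
  "jaw": [-0.2,-0.2,-0.2,-0.2,-0.2]
}}

```text
time: 18.0
position: [0.6221, -0.0246, 0.1448]
tool_rot: [2.218, 2.217, 0.009]
ft_force: [0.6, -0.6, 1.4]
grip_width: 0.401
```

```bash
python3 chk.py 50 .6195 -.0253 .018;python3 chk.py 38 .4383 -.1175 0
```

```text
[ 0.62214762 -0.02463031  0.14484198] 0.4006038306223809 [ 0.58435612 -0.57367366  1.42552467]
side 0.018 (array([ 0.62061069, -0.02327749]), np.float64(0.06340510670731707))
side 0.022 (array([ 0.61888147, -0.02024354]), np.float64(0.06550114329268293))
scene 0.018 (array([ 0.61885227, -0.02357214]), np.float64(0.06481073943661972))
scene 0.022 (array([ 0.62399118, -0.02165309]), np.float64(0.06785504694835681))
[ 0.61898261 -0.02465542  0.1387946 ] 0.3996529088239025 [-0.70939129 -0.02461362 -1.23124942]
side 0.0 (array([ 0.43841646, -0.11730872]), np.float64(0.09983048349056604))
side 0.004 (array([ 0.43766816, -0.11358447]), np.float64(0.11081220518867925))
scene 0.0 (array([ 0.43773764, -0.11754044]), np.float64(0.11716710182767624))
scene 0.004 (array([ 0.44417702, -0.11519356]), np.float64(0.12622389033942558))
```

Request:
{"op": "move_arm", "data": {
  "dp": [
    [-0.7,-1.3,0],
    [-1.4,-2.7,0],
    [-2.1,-4.1,0],
    [-2.8,-5.4,0],
    [-3.09,-6.03,0]
  ],
  "turn": [0,0,0,0,0],
  "jaw": [0,0,0,0,0]
}}

```text
time: 18.9
position: [0.4346, -0.1194, 0.1382]
tool_rot: [-2.224, -2.216, 0.003]
ft_force: [0.2, -0.2, 0.2]
grip_width: 0.498
```

Request:
{"op": "move_arm", "data": {
  "dp": [
    [0,0,0],
    [0,0,0],
    [0,0,0],
    [0,0,0],
    [0,0,0]
  ],
  "turn": [0,0,0,0,0],
  "jaw": [0,0,0,0,0]
}}

```text
time: 19.4
position: [0.4391, -0.1168, 0.139]
tool_rot: [-2.22, -2.223, 0.0]
ft_force: [-0.4, 0.1, 0.4]
grip_width: 0.498
```

Request:
{"op": "move_arm", "data": {
  "dp": [
    [-0.02,-0.02,1.2],
    [-0.02,-0.02,2.3],
    [-0.02,-0.02,3.2],
    [-0.02,-0.02,3.55],
    [-0.02,-0.02,3.68]
  ],
  "turn": [0,0,0,0,0],
  "jaw": [0,0,0,0,0]
}}

```text
time: 19.9
position: [0.4374, -0.1176, 0.0279]
tool_rot: [-2.22, -2.221, 0.002]
ft_force: [-0.7, -0.1, -0.6]
grip_width: 0.499
```

Request:
{"op": "move_arm", "data": {
  "dp": [
    [0,0,0],
    [0,0,0],
    [0,0,0],
    [0,0,0],
    [0,0,0]
  ],
  "turn": [0,0,0,0,0],
  "jaw": [0,0,-1,-1,-1]
}}

```text
time: 20.4
position: [0.4384, -0.118, 0.0294]
tool_rot: [2.221, 2.221, 0.001]
ft_force: [0.6, -0.8, -0.0]
grip_width: 0.309
```

Request:
{"op": "move_arm", "data": {
  "dp": [
    [0,0,0],
    [0,0,0],
    [0,0,0],
    [0,0,0],
    [0,0,0]
  ],
  "turn": [0,0,0,0,0],
  "jaw": [-1,-1,-1,-1,-1]
}}

```text
time: 20.9
position: [0.4379, -0.1179, 0.0289]
tool_rot: [2.221, 2.222, -0.0]
ft_force: [-0.3, 0.4, 1.5]
grip_width: 0.114
```

Request:
{"op": "move_arm", "data": {
  "dp": [
    [0,0,0],
    [0,0,-0.6],
    [0,0,-1.8],
    [0,0,-3.0],
    [0,0,-3.7]
  ],
  "turn": [0,0,0,0,0],
  "jaw": [-1,-1,-1,-1,-1]
}}

```text
time: 21.4
position: [0.4391, -0.1181, 0.1424]
tool_rot: [2.22, 2.219, 0.003]
ft_force: [0.4, 1.2, -1.5]
grip_width: 0.117
```

Request:
{"op": "move_arm", "data": {
  "dp": [
    [0,0,0],
    [0,0,0],
    [0,0,0]
  ],
  "turn": [0,0,0],
  "jaw": [-1,-1,-1]
}}

```text
time: 21.7
position: [0.4367, -0.1176, 0.1381]
tool_rot: [-2.22, -2.22, 0.003]
ft_force: [-0.7, 0.4, -1.3]
grip_width: 0.12
```

```bash
python3 chk.py 38 .4383 -.1175 .111
```

```text
[ 0.43669241 -0.11764563  0.13814589] 0.11956759673533335 [-0.71827349  0.36411484 -1.29163997]
side 0.111 (array([ 0.43700996, -0.11431104]), np.float64(0.12011173184357542))
side 0.115 (array([ 0.43588801, -0.11031097]), np.float64(0.13116852886405958))
scene 0.111 (array([ 0.43727572, -0.11669713]), np.float64(0.2493342731829574))
scene 0.115 (array([ 0.44524272, -0.11399493]), np.float64(0.26550751879699247))
```

Request:
{"op": "move_arm", "data": {
  "dp": [
    [0.1,1.3,0],
    [0.25,2.6,0],
    [0.4,3.9,0],
    [0.5,5.1,0],
    [0.55,5.88,0]
  ],
  "turn": [0,0,0,0,0],
  "jaw": [-1,-1,-1,-1,-1]
}}

```text
time: 22.4
position: [0.6163, -0.1005, 0.1386]
tool_rot: [-2.22, -2.222, 0.0]
ft_force: [-0.5, -0.3, -1.2]
grip_width: 0.113
```

Request:
{"op": "move_arm", "data": {
  "dp": [
    [0,0,0],
    [0,0,0],
    [0,0,0],
    [0,0,0],
    [0,0,0]
  ],
  "turn": [0,0,0,0,0],
  "jaw": [-1,-1,-1,-1,-1]
}}

```text
time: 22.9
position: [0.6138, -0.1017, 0.1403]
tool_rot: [2.222, 2.221, 0.0]
ft_force: [0.8, -0.4, -1.0]
grip_width: 0.115
```

```bash
python3 chk.py 38 .6143 -.1 .111
```

```text
[ 0.61376844 -0.10172651  0.14025432] 0.11488958758151337 [ 0.77876658 -0.39942741 -1.03019929]
side 0.111 (array([ 0.61490455, -0.10073032]), np.float64(0.13206466395112015))
side 0.115 (array([ 0.61286296, -0.0966949 ]), np.float64(0.13690173116089613))
scene 0.111 (array([ 0.61167871, -0.10255244]), np.float64(0.20640465017064846))
scene 0.115 (array([ 0.61805912, -0.09933344]), np.float64(0.21360388225255972))
```

Request:
{"op": "move_arm", "data": {
  "dp": [
    [0.02,0.01,0.9],
    [0.02,0.01,1.8],
    [0.02,0.01,2.5],
    [0.02,0.01,2.9],
    [0.02,0.01,3.05]
  ],
  "turn": [0,0,0,0,0],
  "jaw": [-1,-1,-1,-1,-1]
}}

```text
time: 23.6
position: [0.6138, -0.1007, 0.0471]
tool_rot: [-2.22, -2.22, 0.002]
ft_force: [-0.3, -0.0, -0.7]
grip_width: 0.115
```

Request:
{"op": "move_arm", "data": {
  "dp": [
    [0,0,0],
    [0,0,0],
    [0,0,0.03],
    [0,0,0.04],
    [0,0,0.04]
  ],
  "turn": [0,0,0,0,0],
  "jaw": [-1,-1,-1,-1,-1]
}}

```text
time: 24.1
position: [0.6149, -0.1009, 0.0476]
tool_rot: [2.221, 2.221, 0.001]
ft_force: [-0.4, 0.5, -1.6]
grip_width: 0.119
```

Request:
{"op": "move_arm", "data": {
  "dp": [
    [0,0,0],
    [0,0,0],
    [0,0,0],
    [0,0,0],
    [0,0,0]
  ],
  "turn": [0,0,0,0,0],
  "jaw": [-0.2,-0.2,-0.2,-0.2,-0.2]
}}

```text
time: 24.6
position: [0.6147, -0.1008, 0.0473]
tool_rot: [2.221, 2.221, 0.0]
ft_force: [-0.5, 0.1, 0.4]
grip_width: 0.385
```

Request:
{"op": "move_arm", "data": {
  "dp": [
    [0,0,0],
    [0,0,-0.5],
    [0,0,-1.5],
    [0,0,-2.7],
    [0,0,-3.1]
  ],
  "turn": [0,0,0,0,0],
  "jaw": [-0.2,-0.2,-0.2,-0.2,-0.2]
}}

```text
time: 25.1
position: [0.6173, -0.1012, 0.1458]
tool_rot: [2.217, 2.217, 0.007]
ft_force: [0.4, -0.4, -0.2]
grip_width: 0.402
```

```bash
python3 chk.py 38 .6143 -.1 .018;python3 chk.py 26 .442 .2589 0
```

```text
[ 0.61732534 -0.10117922  0.1457603 ] 0.4019270219807235 [ 0.41869764 -0.42930029 -0.20934838]
side 0.018 (array([ 0.61562883, -0.10019966]), np.float64(0.07964939024390244))
side 0.022 (array([ 0.61373848, -0.09725537]), np.float64(0.0818320399113082))
scene 0.018 (array([ 0.61373111, -0.10051205]), np.float64(0.16138822115384616))
scene 0.022 (array([ 0.62060337, -0.09716167]), np.float64(0.17920673076923077))
[ 0.61418359 -0.1007943   0.13971714] 0.3962202953416005 [-0.63235807 -0.4465813   0.19357317]
side 0.0 (array([0.4424579 , 0.25926772]), np.float64(0.07801067073170732))
side 0.004 (array([0.44160818, 0.26052918]), np.float64(0.07145579268292683))
scene 0.0 (array([0.4412408 , 0.25907331]), np.float64(0.11540492957746479))
scene 0.004 (array([0.44713965, 0.25832383]), np.float64(0.12684859154929579))
```

Request:
{"op": "move_arm", "data": {
  "dp": [
    [1.4,-0.7,0],
    [2.8,-1.4,0],
    [4.2,-2.1,0],
    [5.6,-2.7,0],
    [6.0,-2.88,0]
  ],
  "turn": [0,0,0,0,0],
  "jaw": [0,0,0,0,0]
}}

```text
time: 26.0
position: [0.5254, 0.0852, 0.1394]
tool_rot: [-2.211, -2.228, 0.0]
ft_force: [-0.5, -0.5, -0.8]
grip_width: 0.497
```

Request:
{"op": "move_arm", "data": {
  "dp": [
    [1.4,-0.7,0],
    [2.8,-1.4,0],
    [4.2,-2.1,0],
    [5.5,-2.7,0],
    [5.99,-2.87,0]
  ],
  "turn": [0,0,0,0,0],
  "jaw": [0,0,0,0,0]
}}

```text
time: 26.5
position: [0.4392, 0.2631, 0.1397]
tool_rot: [-2.213, -2.227, 0.0]
ft_force: [0.9, 0.2, -0.1]
grip_width: 0.501
```

Request:
{"op": "move_arm", "data": {
  "dp": [
    [0,0,0],
    [0,0,0],
    [0,0,0],
    [0,0,0],
    [0,0,0]
  ],
  "turn": [0,0,0,0,0],
  "jaw": [0,0,0,0,0]
}}

```text
time: 27.0
position: [0.4427, 0.2577, 0.1401]
tool_rot: [2.224, 2.219, -0.0]
ft_force: [0.0, -0.0, -0.2]
grip_width: 0.503
```

Request:
{"op": "move_arm", "data": {
  "dp": [
    [0.02,-0.01,1.2],
    [0.02,-0.01,2.3],
    [0.02,-0.01,3.2],
    [0.02,-0.01,3.55],
    [0.02,-0.01,3.71]
  ],
  "turn": [0,0,0,0,0],
  "jaw": [0,0,0,0,0]
}}

```text
time: 27.5
position: [0.4415, 0.2588, 0.028]
tool_rot: [-2.222, -2.22, 0.002]
ft_force: [-0.2, -0.0, 0.6]
grip_width: 0.504
```

Request:
{"op": "move_arm", "data": {
  "dp": [
    [0,0,0],
    [0,0,0],
    [0,0,0],
    [0,0,0],
    [0,0,0]
  ],
  "turn": [0,0,0,0,0],
  "jaw": [0,0,-1,-1,-1]
}}

```text
time: 28.0
position: [0.4422, 0.2597, 0.0294]
tool_rot: [2.221, 2.221, 0.002]
ft_force: [0.4, 0.0, -0.2]
grip_width: 0.307
```

Request:
{"op": "move_arm", "data": {
  "dp": [
    [0,0,0],
    [0,0,0],
    [0,0,0],
    [0,0,0],
    [0,0,0]
  ],
  "turn": [0,0,0,0,0],
  "jaw": [-1,-1,-1,-1,-1]
}}

```text
time: 28.5
position: [0.4419, 0.2595, 0.0289]
tool_rot: [2.221, 2.221, 0.0]
ft_force: [-0.4, -0.2, -0.2]
grip_width: 0.117
```

Request:
{"op": "move_arm", "data": {
  "dp": [
    [0,0,0],
    [0,0,-0.6],
    [0,0,-1.8],
    [0,0,-3.0],
    [0,0,-3.7]
  ],
  "turn": [0,0,0,0,0],
  "jaw": [-1,-1,-1,-1,-1]
}}

```text
time: 29.0
position: [0.4427, 0.2601, 0.1425]
tool_rot: [2.221, 2.221, 0.005]
ft_force: [0.7, 0.1, -1.5]
grip_width: 0.116
```

Request:
{"op": "move_arm", "data": {
  "dp": [
    [0,0,0],
    [0,0,0],
    [0,0,0]
  ],
  "turn": [0,0,0],
  "jaw": [-1,-1,-1]
}}

```text
time: 29.3
position: [0.4407, 0.2587, 0.1381]
tool_rot: [-2.221, -2.221, 0.005]
ft_force: [0.4, -0.1, -1.0]
grip_width: 0.113
```

```bash
python3 chk.py 26 .442 .259 .111
```

```text
[0.44071186 0.25873084 0.13807088] 0.11270226248575388 [ 0.41329599 -0.06409743 -0.99254239]
side 0.111 (array([0.43951538, 0.26087964]), np.float64(0.6741276840490797))
side 0.115 (array([0.43883941, 0.26208566]), np.float64(0.6911905674846626))
scene 0.111 (array([0.44508867, 0.25753205]), np.float64(0.3224826388888889))
scene 0.115 (array([0.45460212, 0.25626286]), np.float64(0.32994002525252525))
```

Request:
{"op": "move_arm", "data": {
  "dp": [
    [-1.4,0.3,0],
    [-2.8,0.3,0],
    [-4.2,0.3,0],
    [-5.6,0.3,0],
    [-7.0,0.3,0]
  ],
  "turn": [0,0,0,0,0],
  "jaw": [-1,-1,-1,-1,-1]
}}

```text
time: 30.0
position: [0.4504, 0.0478, 0.1395]
tool_rot: [-2.221, -2.222, 0.0]
ft_force: [-0.2, -0.0, -0.9]
grip_width: 0.12
```

Request:
{"op": "move_arm", "data": {
  "dp": [
    [-1.4,0,0],
    [-2.8,0,0],
    [-4.2,0,0],
    [-5.6,0,0],
    [-7.0,0,0]
  ],
  "turn": [0,0,0,0,0],
  "jaw": [-1,-1,-1,-1,-1]
}}

```text
time: 30.5
position: [0.4504, -0.1621, 0.1396]
tool_rot: [-2.221, -2.221, 0.0]
ft_force: [1.6, 0.8, -1.0]
grip_width: 0.113
```

Request:
{"op": "move_arm", "data": {
  "dp": [
    [-0.3,0.6,0],
    [-0.4,1.8,0],
    [-0.49,3.2,0],
    [-0.49,4.6,0],
    [-0.49,5.28,0]
  ],
  "turn": [0,0,0,0,0],
  "jaw": [-1,-1,-1,-1,-1]
}}

```text
time: 31.0
position: [0.612, -0.1743, 0.1386]
tool_rot: [-2.22, -2.223, -0.001]
ft_force: [0.4, 0.5, -1.6]
grip_width: 0.113
```

Request:
{"op": "move_arm", "data": {
  "dp": [
    [0,0,0],
    [0,0,0],
    [0,0,0],
    [0,0,0],
    [0,0,0]
  ],
  "turn": [0,0,0,0,0],
  "jaw": [-1,-1,-1,-1,-1]
}}

```text
time: 31.5
position: [0.6086, -0.1755, 0.1403]
tool_rot: [2.222, 2.221, 0.0]
ft_force: [-0.1, -0.5, -0.2]
grip_width: 0.115
```

```bash
python3 chk.py 26 .6095 -.175 .111
python3 - <<'E'
from h import *
im=save("side","side6");cv2.imwrite("pics/c7.png",cv2.resize(im[40:280,170:430,::-1],(520,480)))
E
```

```text
[ 0.608643   -0.1754835   0.14034762] 0.11529812004509775 [-0.10959    -0.54369187 -0.21898482]
side 0.111 (array([ 0.60968478, -0.17568546]), np.float64(0.13992537313432835))
side 0.115 (array([ 0.60798719, -0.17155196]), np.float64(0.1435634328358209))
scene 0.111 (array([ 0.60579893, -0.17808763]), np.float64(0.3209470177664975))
scene 0.115 (array([ 0.61363547, -0.17353717]), np.float64(0.323802347715736))
```

View pics/c7.png

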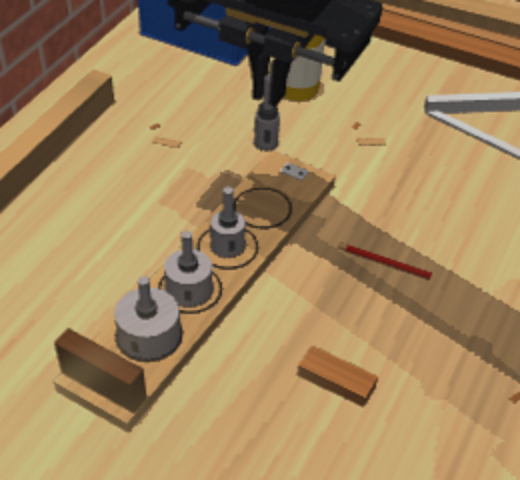

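Request:
{"op": "move_arm", "data": {
  "dp": [
    [0,0,0.9],
    [0,0,1.8],
    [0,0,2.5],
    [0,0,2.9],
    [0,0,3.05]
  ],
  "turn": [0,0,0,0,0],
  "jaw": [-1,-1,-1,-1,-1]
}}

```text
time: 32.25
position: [0.6084, -0.175, 0.047]
tool_rot: [-2.22, -2.22, 0.002]
ft_force: [-0.2, -0.3, -0.9]
grip_width: 0.114
```

Request:
{"op": "move_arm", "data": {
  "dp": [
    [0,0,0],
    [0,0,0],
    [0,0,0.03],
    [0,0,0.05],
    [0,0,0.05]
  ],
  "turn": [0,0,0,0,0],
  "jaw": [-1,-1,-1,-1,-1]
}}

```text
time: 32.75
position: [0.6094, -0.1753, 0.0473]
tool_rot: [2.221, 2.221, 0.001]
ft_force: [-0.1, 1.9, -1.1]
grip_width: 0.113
```

Request:
{"op": "move_arm", "data": {
  "dp": [
    [0,0,0],
    [0,0,0],
    [0,0,0],
    [0,0,0],
    [0,0,0]
  ],
  "turn": [0,0,0,0,0],
  "jaw": [-0.2,-0.2,-0.2,-0.2,-0.2]
}}

```text
time: 33.25
position: [0.6093, -0.1752, 0.0469]
tool_rot: [2.221, 2.221, 0.0]
ft_force: [-0.1, -0.0, 0.7]
grip_width: 0.387
```

Request:
{"op": "move_arm", "data": {
  "dp": [
    [0,0,0],
    [0,0,-0.5],
    [0,0,-1.5],
    [0,0,-2.9],
    [0,0,-4.2]
  ],
  "turn": [0,0,0,0,0],
  "jaw": [-0.2,-0.2,-0.2,-0.2,-0.2]
}}

```text
time: 33.75
position: [0.6092, -0.1753, 0.1756]
tool_rot: [2.221, 2.221, 0.001]
ft_force: [0.4, 0.1, 0.2]
grip_width: 0.4
```

Request:
{"op": "move_arm", "data": {
  "dp": [
    [0,-1,0],
    [0,-2,0],
    [0,-3.5,0],
    [0,-4.5,0],
    [0,-4.5,0]
  ],
  "turn": [0,0,0,0,0],
  "jaw": [-0.2,-0.2,-0.2,-0.2,-0.2]
}}

```text
time: 34.25
position: [0.471, -0.1762, 0.1744]
tool_rot: [2.224, 2.218, 0.0]
ft_force: [-0.5, 0.1, -0.1]
grip_width: 0.402
```

```bash
python3 chk.py 26 .6093 -.175 .018;python3 chk.py 38 .6143 -.1 .018;python3 chk.py 50 .6195 -.025 .018;python3 chk.py 64 .6246 .0495 .018
python3 - <<'E'
from h import *
im=save("side","side7");im2=save("scene","scene7")
cv2.imwrite("pics/c8.png",np.hstack([cv2.resize(im[80:280,190:350],(400,500)),cv2.resize(im2[150:270,120:380],(400,185*1)) if 0 else cv2.resize(im2[140:265,300-150:400-150+0],(400,500))])[:,:,::-1])
cv2.imwrite("pics/c8.png",np.vstack([cv2.resize(im[110:260,190:390],(480,300+60-60)),cv2.resize(im2[150:265,130:370],(480,230))])[:,:,::-1])
E
```

```text
[ 0.47099363 -0.17617989  0.174356  ] 0.4017521272962149 [-0.5159062   0.10920038 -0.11713428]
side 0.018 (array([ 0.61018279, -0.17642875]), np.float64(0.16742835968379446))
side 0.022 (array([ 0.60835916, -0.17264324]), np.float64(0.17798913043478262))
scene 0.018 (array([ 0.60786058, -0.1769732 ]), np.float64(0.10371907552083333))
scene 0.022 (array([ 0.61376765, -0.17347339]), np.float64(0.1175537109375))
[ 0.47547723 -0.175095    0.17376054] 0.3982227261495847 [-0.24835079 -0.19494974  0.00826742]
side 0.018 (array([ 0.6159559 , -0.10053689]), np.float64(0.06885103926096997))
side 0.022 (array([ 0.61385889, -0.09686911]), np.float64(0.07484122401847575))
scene 0.018 (array([ 0.61307721, -0.10110605]), np.float64(0.06367666374781086))
scene 0.022 (array([ 0.61815947, -0.09876459]), np.float64(0.07448555166374782))
[ 0.47490481 -0.17505988  0.17272148] 0.4032755773581888 [ 0.40050807  0.83917067 -0.69201765]
side 0.018 (array([ 0.62068576, -0.02296388]), np.float64(0.06871665396341463))
side 0.022 (array([ 0.61906873, -0.02010883]), np.float64(0.07309927591463415))
scene 0.018 (array([ 0.61818028, -0.0241763 ]), np.float64(0.04725796568627451))
scene 0.022 (array([ 0.62341632, -0.02261169]), np.float64(0.057808670343137254))
[ 0.4743813  -0.17519553  0.1726328 ] 0.40279182650113593 [-0.74926041 -0.0079796   0.34222664]
side 0.018 (array([0.62552558, 0.04943978]), np.float64(0.04894924903100775))
side 0.022 (array([0.62337987, 0.0523012 ]), np.float64(0.050130208333333336))
scene 0.018 (array([0.62385886, 0.04935841]), np.float64(0.05518561241610738))
scene 0.022 (array([0.62901381, 0.05050565]), np.float64(0.061608640939597316))
```

View pics/c8.png

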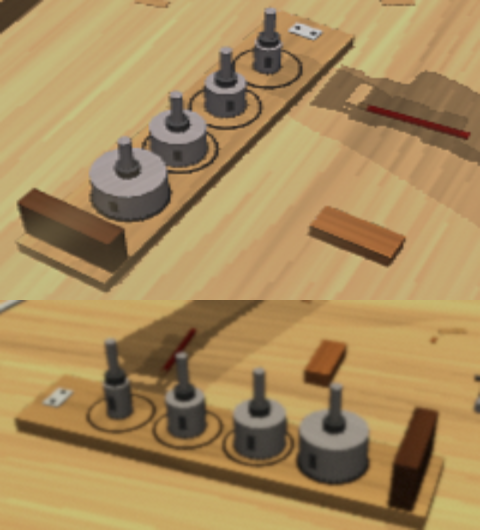

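All four saws stand upright on their rings in the right order, and the fits put each within about 3 mm of its ring centre. The arm is clear, so I'm handing in.

```bash
python3 -c "
from bench import ctrl
print(ctrl.close_job())"
```

```text
the job is handed in; nothing more can be done
None
```

The job is handed in: the 64, 50, 38 and 26 mm saws stand on the rack in that order from the stop block, upright and released. It took about 35 s of robot time, against a limit of 106 s.

- **Placement:** in the last check, fits in the side and scene views put every saw within about 3 mm of its measured ring centre. The limit is 12 mm. The arm had been lifted and moved clear.
- **Reported tool height:** both cameras showed the fingertips about 27 mm above the height the robot reports for the TCP. A gentle test grip agreed with the cameras. I set all grasp and release heights from that first confirmed grasp.
- **Check that disagreed:** the two cameras differ by 2–3 mm in x for the same saw, which is roughly the stated calibration error.
- **Not checked:** I did not measure each saw's height or tilt directly. Both final pictures show them standing upright on the rack.

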